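Hold a lens barrel down in the V-block for marking out

ROBOT

A 6-joint arm with a two-finger parallel gripper is mounted at the origin on the work surface. World frame = base frame: x ahead of the robot, y to its left, z up, the work surface at z = 0. Lengths are in m, angles in rad, forces in N, time in s.
With the tool pointing down it reaches from about 0.35 to 0.775 m from the base axis. Payload 7.3 kg.
Tool frame: the origin (TCP) lies on the centre line of the jaws, within the pads' length; the fingertips stand tip_reach ahead of it and the grasp point (between the pads) lies 6 mm ahead of it (tip_reach is the distance from the TCP to the fingertips, in m); x points along the fingers, y is the direction in which the jaws open and shut, and the axes are right-handed (so a half turn about x gives the same grasp; the last joint's range is limited). The gripper opens to 92 mm and grips with 3 to 60 N. Pads are 19 mm wide; open, the fingers measure 130 mm over their backs; the gripper's body (75 mm by 190 mm) begins 47 mm behind the grasp point.
Start: joints at [1.03, 0.342, 1.524, -0, 1.275, -0.146], TCP at [0.202, 0.485, 0.252] pointing down, gripper open.
Joint ranges: [-2.53, 2.53], [-0.77, 2.02], [0.04, 2.7], [-1, 4.14], [0.28, 2.66], [-3.11, 3.11]. Speed limits (rad/s): [2.57, 2.57, 3.14, 3.14, 3.14, 3.14].

INTERFACE

Orientations are given as [roll, pitch, yaw] about the fixed x, y, z axes, in that order (R = Rz(yaw) Ry(pitch) Rx(roll)).
In Python, from cell import observe, read_camera, get_calibration, hand_in, tip_reach gives the robot as it stands. The module is installed in compiled form; this text tells all that it offers.
- The arm moves only by the shell command python3 -m crank 'ROWS' [FORCE]. ROWS is JSON, a list of rows, each an object of numbers: "fingers": the opening, from -1 (shut) to 1 (fully open); "tx", "ty", "tz": the shift along the tool's x, y, z in units of 40 mm (1.0 is 40 mm); "roll": the turn about the tool's x in units of 10 degrees (1.0 is 10 degrees). In form: [{"fingers": .., "tx": .., "ty": .., "tz": .., "roll": ..}, ...]. A call has exactly 8 rows; each row is the pose to reach, as a shift and turn from the pose commanded when the call began, along the tool's axes at that moment; what a row does not reach only later rows make up. A row lasts 1/8 s, in which the tool goes at most 62.5 mm and 10.7 degrees, less where a joint would pass 70% of its speed; a pose out of reach is approached as far as the arm can. A call with a gripper value outside its range is refused whole. The fingers move at their own pace and stop on an object; FORCE is the grip in N (left out, the last holds). Time passes only in rows, so rows that repeat a pose let the fingers close, or fill a call up. It gives the time, the measured TCP pose, the force and the opening at its end, in the units of the state.
- observe(): the state, without advancing time (a new reading comes with each control period).
- read_camera(name): name is "side" or "top" or "wrist"; returns (picture, depth): 384x512x3 uint8, red, green, blue; 384x512 float32, m along the optical axis (not along the pixel's ray), 0 where there is no reading.
- get_calibration(name): a dict with "vertical_fov" (degrees; the focal length in pixels is half the picture's height over the tangent of half this angle, whatever the lens; pixels are square), "cx", "cy" (the principal point, pixels), "pose" (4x4, takes a point from camera to world coordinates); the wrist camera has in their place "T_tool_cam" (4x4, takes a point from camera to tool coordinates, whose origin is the TCP and whose axes are the tool frame's). Camera axes: x right, y down, z forward; pixel columns grow to the right and rows downward; lengths in m; the calibration is good to about 2 mm. A picture is of the moment at which its call begins: read the wrist's pose just before it. get_calibration takes no time and is no camera call.
- hand_in(): hands the job in, once; it reports no verdict.
The state is a dict: "time": time; "qpos": joint angles; "qvel": joint speeds; "joint_efforts": joint torques, N m; "tool_pos": TCP position; "tool_rot": TCP orientation; "contact_force": force on the tool from outside, world axes, zero at the start; "torque": the same for the moment, N m; "opening": finger opening in m.
Only numpy, scipy, OpenCV 4.12 (cv2) and the standard library are available. Lean on these libraries where they do the work, as an engineer would, in place of code of your own. Each camera call takes 0.05 s, during which the arm holds its last target. There are 200 camera calls.

TASK

A beech offcut has been left lying in the V-block: take it out and put it in the blue offcuts tray. Then lift the black lens barrel off the dowel rack without dropping it on the bench, lay it lengthways in the vee about midway along the block, and press it down gently but firmly, with about 10 to 15 N, so that it bears on both sloping faces ready for scribing. Finish while still holding it pressed there: do not let go, and leave the other things on the bench and plate where they are.

Things in the scene. Friction and masses are not known exactly. Their poses are not given: they have to be found in the camera images.
- vblock: Bright steel V-block 90 long (x, along the vee) x 64 x 50 mm high, fixed on the dark marking-off plate (320 x 200 x 20 mm), 50 mm from its centre towards the robot. Origin: centre of the block's underside, on the plate, 20 mm above the bench; z up. 90 degree vee along the top: mouth 44 mm wide, bottom line 28 mm above origin; flat shoulders 10 mm wide beside the mouth at 50 mm. Side feet 10 x 6 mm high.
- seat (a point): Where the middle of the barrel's axis lies when the barrel is fully seated midway along the vee: 64.8 mm above the V-block's origin, 14.8 mm above the shoulders. Same axes as the V-block. Held even a fraction of a millimetre to one side, the barrel bears on one face only; the sideways force tells.
- vee_left: The V-block's sloping face on its +y side. Rigid. Its origin and axes are those of vblock.
- vee_right: The V-block's sloping face on its -y side. Rigid. Its origin and axes are those of vblock.
- offcut: Round beech offcut, a plain cylinder 44 mm in diameter, 80 mm long, about 85 g, lying in the vee at the start. Origin at its centre, x along its axis. In the vee its axis is 59.1 mm above the V-block's origin, 9.1 mm above the shoulders, so it can be pinched across its diameter from above.
- tray: Blue plastic offcuts tray, open on top, 210 (x) x 170 (y) x 45 mm, walls and floor 4 mm, fixed. Origin: centre of its underside on the bench. Lying on its floor the offcut's axis is 26 mm above the origin.
- rack: Wooden dowel rack, fixed: two 12 mm dowels along x, 34 mm apart, tops 28 mm above the bench, between two plywood end blocks 90 mm wide, 34 mm high (inner faces 100 mm either side of the middle). Origin: centre of its underside, on the bench. It stands on one side of the plate, the tray on the other; the sides swap.
- barrel: Lens barrel: black cylinder 52 mm in diameter, 110 mm long, with a bright band at each end, a thin red ring and blue glass at its +x end; 110 to 230 g. Origin at its centre, x along its axis. At the start it lies along the rack's dowels, axis 49.1 mm above the bench, somewhere along their length; nothing beside it rises above the dowels.
- gauge: Scribing gauge standing upright on the plate's far end, about 165 mm from the V-block's middle: steel base 60 x 46 mm, pillar to 170 mm high. Origin: centre of its underside. Leave it alone.
- lock_ring: Aluminium ring 54 mm across and 8 mm high, lying on the plate's far end. Origin: centre of its underside. Leave it alone.
- square: Steel try square, 90 mm stock and 120 mm blade, lying on the bench at the far right. Origin: middle of the stock's underside. Leave it alone.
- cutters: Side cutters with red handles, about 155 mm long, lying on the bench beyond the plate. Origin: under the joint. Leave them alone.
- rule: Metal rule 310 x 30 x 4 mm lying on the bench at the left, before the white box. Origin: centre of its underside. Leave it alone.
- cup: Lidded paper cup, 80 mm across, 108 mm high, at the far right. Origin: centre of its underside. Leave it alone.
- glue: White glue bottle, 48 mm across, 130 mm high, at the far left. Origin: centre of its underside. Leave it alone.
Things that resemble listed ones, but are neither listed nor needed, are in the scene too. Of the things shaped like the offcut, the beech one is meant.

How it is judged:
By the outcome, as a careful person would: the job done as asked, in the order asked, and still so for the second after the job is handed in, while the arm keeps its last pose, push and grip.
It also fails if it takes over 72 s, if anything falls off the work surface, if the arm or the gripper's body presses on something with over 40 N, if the wrist force passes 120 N, or if a joint passes its speed limit or range.

## Working session

There is one attempt and no reset: what is moved stays moved. The work goes in short steps, Python scripts to look and compute and a shell command to move; the robot and the scene stay as the last step left them, time stands still between calls to the robot, and variables do not carry over. Pictures are saved under pics/ and viewed, about 8 in all and at most 12, crops included, and the job is handed in when it is done.

```bash
mkdir -p pics
cat > h.py <<'E'
import numpy as np, cv2
from cell import *
from scipy.spatial.transform import Rotation as R
def K(name):
    c=get_calibration(name); f=192/np.tan(np.radians(c["vertical_fov"])/2); return c,f
def campose(name,s=None):
    c,f=K(name)
    if name!="wrist": return np.array(c["pose"])
    T=np.eye(4);T[:3,:3]=R.from_euler('xyz',s["tool_rot"]).as_matrix();T[:3,3]=s["tool_pos"]
    return T@np.array(c["T_tool_cam"])
def pts(name,depth,T):
    c,f=K(name); v,u=np.mgrid[:384,:512]
    P=np.stack([(u-c["cx"])/f*depth,(v-c["cy"])/f*depth,depth],-1)
    return P@T[:3,:3].T+T[:3,3]
def plane(name,u,v,z,T):
    c,f=K(name); d=T[:3,:3]@np.array([(u-c["cx"])/f,(v-c["cy"])/f,1]); return T[:3,3]+d*(z-T[2,3])/d[2]
def save(n,im,s=1): cv2.imwrite("pics/"+n,cv2.resize(im[:,:,::-1],None,fx=s,fy=s))
E
python3 - <<'E'
from h import *
s=observe(); print(s); print(tip_reach)
for n in("top","side"):
    im,d=read_camera(n); np.savez(n,im=im,d=d); save(n+".png",im,1.5); print(n,get_calibration(n), (d>0).mean())
print(get_calibration("wrist"))
E
```

```text
{'time': 0.0, 'qpos': array([ 1.03004997e+00,  3.42713452e-01,  1.52501892e+00, -3.35354026e-05,
        1.27538832e+00, -1.45988175e-01]), 'qvel': array([-1.44333462e-04,  1.49277275e-03,  1.13767986e-03, -3.80879300e-04,
        9.12380152e-06,  1.30606799e-03]), 'joint_efforts': array([-3.25247474e-04, -4.31252003e+01, -2.44217402e+01,  7.16893421e-02,
        5.61510539e-02, -1.57065870e-04]), 'tool_pos': array([0.20169772, 0.48430974, 0.25104908]), 'tool_rot': array([-1.6958012 ,  1.56926796, -2.09054959]), 'contact_force': array([ 0.12762337,  0.11353899, -0.18314638]), 'torque': array([ 0.01705175,  0.01565099, -0.04834733]), 'opening': 0.09152251378983894}
0.025
top {'vertical_fov': 49.23561576787177, 'cx': 257.82760945134106, 'cy': 190.09255380737054, 'pose': array([[ 0.02051895, -0.98679466,  0.16067132,  0.4030288 ],
       [-0.99975987, -0.02148814, -0.0042967 , -0.00369235],
       [ 0.00769248, -0.16054457, -0.98699862,  1.3318629 ],
       [ 0.        ,  0.        ,  0.        ,  1.        ]])} 0.9961293538411459
side {'vertical_fov': 54.833593946236434, 'cx': 254.34719636766343, 'cy': 195.53995333957468, 'pose': array([[ 7.66442517e-01, -4.39181629e-01,  4.68706054e-01,
         1.92267200e-04],
       [-6.42107617e-01, -5.05440053e-01,  5.76392367e-01,
        -7.28336394e-01],
       [-1.62381258e-02, -7.42731344e-01, -6.69392616e-01,
         9.34675846e-01],
       [ 0.00000000e+00,  0.00000000e+00,  0.00000000e+00,
         1.00000000e+00]])} 0.995880126953125
{'vertical_fov': 62.46567869318327, 'cx': 256.29827630084355, 'cy': 189.6319127304164, 'T_tool_cam': array([[ 9.92398113e-04, -2.49286485e-01,  9.68429277e-01,
        -1.32510504e-01],
       [ 9.99999499e-01,  1.17039618e-04, -9.94622161e-04,
        -6.59347788e-04],
       [ 1.34601269e-04,  9.68429778e-01,  2.49286476e-01,
        -6.69772135e-02],
       [ 0.00000000e+00,  0.00000000e+00,  0.00000000e+00,
         1.00000000e+00]])}
```

View pics/top.png

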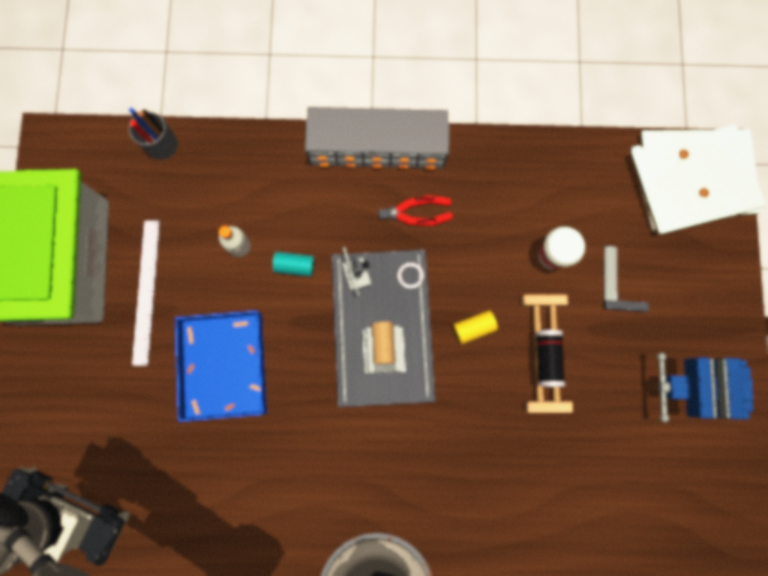

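View pics/side.png

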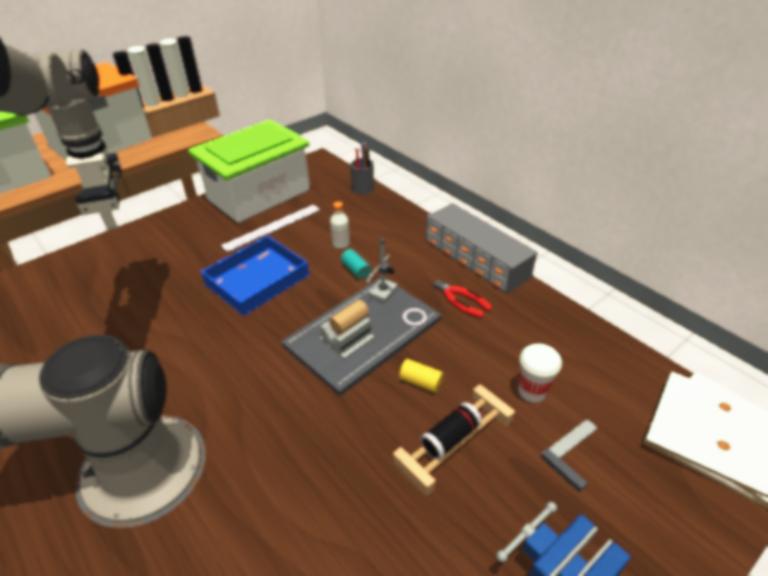

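The pictures show three cylinders (pixels in the 1.5x top view). The beech one lies in the V-block at (383,343), a teal one on the bench at (293,264) and a yellow one on the bench at (476,327). I choose the beech one at (383,343). The barrel is at (550,357) on the rack, with its red ring towards the far end. The tray is at (220,366).

```bash
cat > m.py <<'E'
from h import *
def rect(Q):
    r=cv2.minAreaRect((Q[:,:2]*1000).astype(np.float32)); 
    (cx,cy),(w,h),a=r
    if w<h: w,h,a=h,w,a+90
    return "c %.1f %.1f  size %.1f %.1f  ang %.1f"%(cx,cy,w,h,(a+90)%180-90)
for n in("top","side"):
    z=np.load(n+".npz"); im,d=z["im"],z["d"]; T=campose(n); P=pts(n,d,T)
    hsv=cv2.cvtColor(im,cv2.COLOR_RGB2HSV); H,S,V=[hsv[...,i].astype(int) for i in range(3)]
    X,Y,Z=P[...,0],P[...,1],P[...,2]
    near=(abs(X-.5)<.2)&(d>0)
    print(n,"bench z",np.median(Z[near&(abs(Y+.2)<.05)]))
    m=near&(abs(Y)<.1)&(Z>.06)&(Z<.12)&(S>90)&(H<25); Q=P[m]; print("offcut",m.sum(),rect(Q),Q[:,2].max())
    m=near&(abs(Y)<.1)&(Z>.045)&(Z<.12)&(abs(X-.44)<.08); Q=P[m]; print("vblock+offcut",rect(Q))
    m=near&(abs(Y)<.2)&(Z>.012)&(Z<.03)&(S<80); Q=P[m]; print("plate",rect(Q))
    m=near&(abs(Y+.33)<.12)&(Z>.045)&(Z<.09); Q=P[m]; print("barrel",m.sum(),rect(Q),np.percentile(Q[:,2],98))
    m=near&(abs(Y+.33)<.12)&(Z>.012)&(Z<.045); print("rack",rect(P[m]))
    m=(H>100)&(H<125)&(S>150)&(Y>.1)&(Y<.5)&(Z<.06)&(Z>.03); print("tray",rect(P[m]))
    rd=(abs(X-.45)<.15)&(abs(Y+.33)<.1)&((H<8)|(H>172))&(S>110)&(Z>.05); print("red",P[rd].mean(0),rd.sum())
im=np.load("top.npz")["im"]; a=cv2.resize(im[160:280,205:305],(480,576)); save("crop.png",a)
E
python3 m.py
```

```text
top bench z 0.00023052713841698047
offcut 375 c 567.3 19.6  size 243.2 54.5  ang 17.1 0.11139630377905374
vblock+offcut c 478.0 -3.8  size 88.1 63.9  ang 4.4
plate c 525.9 40.7  size 319.7 282.6  ang 4.4
barrel 711 c 555.1 -289.9  size 283.3 156.4  ang -0.4 0.07957527968984403
rack c 530.5 -298.3  size 337.8 175.8  ang 0.4
tray c 441.1 330.4  size 208.4 170.1  ang 6.0
red [ 0.49802422 -0.33953301  0.07016781] 69
side bench z 0.0003910442224126509
offcut 329 c 569.3 17.1  size 242.7 54.5  ang 17.0 0.11446311659823316
vblock+offcut c 478.6 -4.7  size 83.5 70.0  ang 4.0
plate c 531.8 16.8  size 322.8 243.5  ang 4.8
barrel 941 c 564.0 -303.9  size 288.7 164.9  ang -6.1 0.08565773547762542
rack c 532.9 -301.8  size 336.2 183.5  ang -0.9
tray c 443.6 329.8  size 211.4 178.9  ang 5.6
red [ 0.50457587 -0.34829766  0.06923799] 65
```

View pics/crop.png

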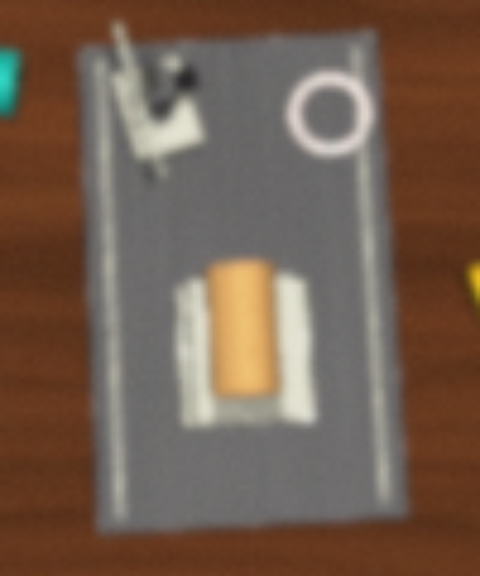

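```bash
cat >> h.py <<'E'
def rect(Q):
    (cx,cy),(w,h),a=cv2.minAreaRect((Q[:,:2]*1000).astype(np.float32))
    if w<h: w,h,a=h,w,a+90
    return "c %.1f %.1f  size %.1f %.1f  ang %.1f"%(cx,cy,w,h,(a+90)%180-90)
def plan(x,y,z,yaw):  # yaw deg of object axis (jaws perpendicular)
    s=observe(); M=R.from_euler('xyz',s["tool_rot"]).as_matrix()
    u=M.T@(np.array([x,y,z])-s["tool_pos"])/.04
    tzang=np.degrees(np.arctan2(M[1,2],M[0,2])) # tool z heading
    e=(yaw-tzang+90)%180-90
    print("pos",s["tool_pos"].round(4),"x-axis",M[:,0].round(3),"zhead %.2f"%tzang,"-> tx,ty,tz",u.round(3),"roll(units, either +-18) %.3f"%(-e/10),"F",s["contact_force"].round(2),"t",s["time"])
E
cat > m2.py <<'E'
from h import *
for n in("top","side"):
    z=np.load(n+".npz"); im,d=z["im"],z["d"]; T=campose(n); P=pts(n,d,T)
    hsv=cv2.cvtColor(im,cv2.COLOR_RGB2HSV); H,S,V=[hsv[...,i].astype(int) for i in range(3)]
    X,Y,Z=P[...,0],P[...,1],P[...,2]
    b=(abs(X-.48)<.08)&(abs(Y)<.06)
    m=b&(Z>.075)&(S>80)&(H<25); print(n,"offcut",rect(P[m]),P[m][:,2].max(),np.median(P[m],0))
    m=b&(Z>.06)&(S<60); print("vblock",rect(P[m]))
    m=(abs(X-.47)<.2)&(abs(Y+.345)<.06)&(Z>.05)&(Z<.09); print("barrel",rect(P[m]),np.percentile(P[m][:,2],98))
    for nm,zz in(("barrel hi",.065),):
        m=(abs(X-.47)<.2)&(abs(Y+.345)<.06)&(Z>zz)&(Z<.09); print(nm,rect(P[m]))
plan(.478,-.004,.25,4.4)
E
python3 m2.py
```

```text
top offcut c 466.7 -5.8  size 126.6 41.0  ang 4.7 1.3318629029136506 [ 0.4030288  -0.00369235  1.3318629 ]
vblock c 466.3 -4.7  size 126.1 64.0  ang 4.3
barrel c 541.7 -340.0  size 256.1 51.9  ang 1.1 0.07927385177918682
barrel hi c 541.6 -339.1  size 256.2 45.5  ang 1.3
side offcut c 493.9 -7.8  size 82.4 41.5  ang 3.4 0.10486287442719389 [ 0.48928391 -0.01456685  0.09590053]
vblock c 483.8 -4.5  size 92.4 68.6  ang 2.8
barrel c 543.4 -350.8  size 256.6 58.2  ang -4.0 0.08323288336541264
barrel hi c 544.2 -351.2  size 256.0 52.6  ang -5.0
pos [0.2018 0.4843 0.2511] x-axis [-0.001 -0.001 -1.   ] zhead -22.62 -> tx,ty,tz [ 0.037 -8.612 11.071] roll(units, either +-18) -2.702 F [-0.19 -0.   -0.19] t 0.1
```

```bash
python3 -m crank '[{"fingers":1,"tx":0,"ty":-0.6,"tz":0.8,"roll":-0.2},{"fingers":1,"tx":0,"ty":-1.7,"tz":2.2,"roll":-0.6},{"fingers":1,"tx":0,"ty":-2.9,"tz":3.7,"roll":-1.1},{"fingers":1,"tx":0,"ty":-4.1,"tz":5.2,"roll":-1.6},{"fingers":1,"tx":0,"ty":-5.3,"tz":6.8,"roll":-2.0},{"fingers":1,"tx":0,"ty":-6.4,"tz":8.3,"roll":-2.4},{"fingers":1,"tx":0,"ty":-7.4,"tz":9.6,"roll":-2.7},{"fingers":1,"tx":0,"ty":-8.1,"tz":10.4,"roll":-2.7}]' && python3 -m crank '[{"fingers":1,"tx":0,"ty":-0.3,"tz":0.4,"roll":0},{"fingers":1,"tx":0,"ty":-0.5,"tz":0.7,"roll":0},{"fingers":1,"tx":0,"ty":-0.5,"tz":0.7,"roll":0},{"fingers":1,"tx":0,"ty":-0.5,"tz":0.7,"roll":0},{"fingers":1,"tx":0,"ty":-0.5,"tz":0.7,"roll":0},{"fingers":1,"tx":0,"ty":-0.5,"tz":0.7,"roll":0},{"fingers":1,"tx":0,"ty":-0.5,"tz":0.7,"roll":0},{"fingers":1,"tx":0,"ty":-0.5,"tz":0.7,"roll":0}]'
python3 - <<'E'
from h import *
s=observe(); im,d=read_camera("wrist"); save("w1.png",im,1.4); T=campose("wrist",s); np.savez("w1",im=im,d=d,T=T)
plan(.478,-.004,.25,4.4); print(s["qpos"].round(2))
P=pts("wrist",d,T); X,Y,Z=P[...,0],P[...,1],P[...,2]
hsv=cv2.cvtColor(im,cv2.COLOR_RGB2HSV); H,S,V=[hsv[...,i].astype(int) for i in range(3)]
ok=(d>.1)&(d<1)&(abs(X-.48)<.12)&(abs(Y)<.1)
m=ok&(Z>.07)&(Z<.11)&(S>80)&(H<25); print("offcut",m.sum(),rect(P[m]),np.percentile(P[m][:,2],98))
m=ok&(Z>.064)&(Z<.076)&(S<70); print("shoulders",m.sum(),rect(P[m]),np.median(P[m][:,2]))
E
```

```text
time: 1.1
tool_pos: [0.438, 0.0673, 0.2516]
tool_rot: [1.463, 1.57, 1.54]
contact_force: [0.6, 0.7, 0.2]
opening: 0.0915
time: 2.1
tool_pos: [0.4668, 0.0515, 0.2518]
tool_rot: [0.479, 1.571, 0.555]
contact_force: [0.0, -0.1, 0.3]
opening: 0.0918
pos [0.4668 0.0515 0.2517] x-axis [ 0.  0. -1.] zhead 4.38 -> tx,ty,tz [ 0.044 -1.404  0.174] roll(units, either +-18) -0.002 F [ 0.1   0.19 -0.  ] t 2.15
[-0.05  0.24  1.67  0.    1.23 -1.7 ]
offcut 3227 c 492.8 -3.2  size 81.2 42.9  ang 3.8 0.10125152467225677
shoulders 1778 c 482.8 -4.6  size 91.6 64.3  ang 4.4 0.06940026107590727
```

View pics/w1.png

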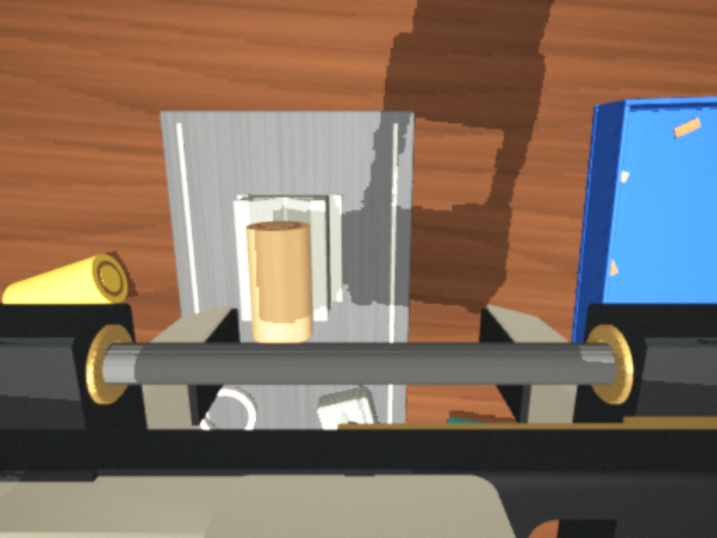

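The wrist view shows the beech cylinder in the vee at (280,280). The block spans (240-330,195-320), with the yellow one clear to the left at (65,280).

```bash
python3 -m crank '[{"fingers":1,"tx":0.3,"ty":-0.6,"tz":0.2,"roll":0},{"fingers":1,"tx":0.8,"ty":-1.2,"tz":0.4,"roll":0},{"fingers":1,"tx":1.6,"ty":-1.43,"tz":0.47,"roll":0},{"fingers":1,"tx":2.5,"ty":-1.43,"tz":0.47,"roll":0},{"fingers":1,"tx":3.2,"ty":-1.43,"tz":0.47,"roll":0},{"fingers":1,"tx":3.7,"ty":-1.43,"tz":0.47,"roll":0},{"fingers":1,"tx":3.8,"ty":-1.43,"tz":0.47,"roll":0},{"fingers":1,"tx":3.8,"ty":-1.43,"tz":0.47,"roll":0}]' && python3 -c "
from h import *
plan(.49,-.004,.098,4.4)"
```

```text
time: 3.15
tool_pos: [0.4902, -0.0042, 0.1001]
tool_rot: [-0.025, 1.57, 0.051]
contact_force: [1.2, -0.5, 0.5]
opening: 0.0917
pos [ 0.4902 -0.0042  0.1001] x-axis [ 0.  0. -1.] zhead 4.37 -> tx,ty,tz [ 0.051  0.005 -0.004] roll(units, either +-18) -0.003 F [ 1.16 -0.53  0.47] t 3.15
```

```bash
python3 -m crank '[{"fingers":-0.4,"tx":0.03,"ty":0,"tz":0,"roll":0},{"fingers":-0.4,"tx":0.03,"ty":0,"tz":0,"roll":0},{"fingers":-0.4,"tx":0.03,"ty":0,"tz":0,"roll":0},{"fingers":-0.4,"tx":0.03,"ty":0,"tz":0,"roll":0},{"fingers":-0.4,"tx":0.03,"ty":0,"tz":0,"roll":0},{"fingers":-0.4,"tx":0.03,"ty":0,"tz":0,"roll":0},{"fingers":-0.4,"tx":0.03,"ty":0,"tz":0,"roll":0},{"fingers":-0.4,"tx":0.03,"ty":0,"tz":0,"roll":0}]' 20
```

```text
time: 4.15
tool_pos: [0.4899, -0.0036, 0.0986]
tool_rot: [1.497, 1.57, 1.574]
contact_force: [-0.3, 5.2, 1.9]
opening: 0.0436
```

```bash
python3 -m crank '[{"fingers":-0.4,"tx":-0.5,"ty":0,"tz":0,"roll":0},{"fingers":-0.4,"tx":-1.5,"ty":0,"tz":0,"roll":0},{"fingers":-0.4,"tx":-2.3,"ty":0.5,"tz":0,"roll":0},{"fingers":-0.4,"tx":-2.5,"ty":1.7,"tz":-0.1,"roll":0},{"fingers":-0.4,"tx":-2.5,"ty":3.1,"tz":-0.2,"roll":0},{"fingers":-0.4,"tx":-2.5,"ty":4.5,"tz":-0.3,"roll":0},{"fingers":-0.4,"tx":-2.5,"ty":5.9,"tz":-0.4,"roll":0},{"fingers":-0.4,"tx":-2.4,"ty":7.2,"tz":-0.5,"roll":0}]' && python3 -m crank '[{"fingers":-0.4,"tx":0.3,"ty":0.9,"tz":0,"roll":0},{"fingers":-0.4,"tx":0.9,"ty":1.2,"tz":-0.05,"roll":0},{"fingers":-0.4,"tx":1.8,"ty":1.2,"tz":-0.05,"roll":0},{"fingers":-0.4,"tx":2.7,"ty":1.2,"tz":-0.05,"roll":0},{"fingers":-0.4,"tx":3.3,"ty":1.2,"tz":-0.05,"roll":0},{"fingers":-0.4,"tx":3.6,"ty":1.2,"tz":-0.05,"roll":0},{"fingers":-0.4,"tx":3.6,"ty":1.2,"tz":-0.05,"roll":0},{"fingers":-0.4,"tx":3.6,"ty":1.2,"tz":-0.05,"roll":0}]'
```

```text
time: 5.15
tool_pos: [0.4479, 0.283, 0.1946]
tool_rot: [-0.459, 1.569, -0.382]
contact_force: [0.8, -0.5, -1.2]
opening: 0.0433
time: 6.15
tool_pos: [0.443, 0.3295, 0.0515]
tool_rot: [0.364, 1.569, 0.441]
contact_force: [0.5, 0.4, -0.1]
opening: 0.0433
```

```bash
python3 -m crank '[{"fingers":-0.4,"tx":0.07,"ty":0,"tz":0,"roll":0},{"fingers":-0.4,"tx":0.13,"ty":0,"tz":0,"roll":0},{"fingers":-0.4,"tx":0.13,"ty":0,"tz":0,"roll":0},{"fingers":0.4,"tx":0.13,"ty":0,"tz":0,"roll":0},{"fingers":0.4,"tx":0.13,"ty":0,"tz":0,"roll":0},{"fingers":0.4,"tx":0.13,"ty":0,"tz":0,"roll":0},{"fingers":0.4,"tx":0.1,"ty":0,"tz":0,"roll":0},{"fingers":0.4,"tx":-0.3,"ty":0,"tz":0,"roll":0}]' && python3 -c "
from h import *
plan(.478,-.343,.22,0)
"
```

```text
time: 7.15
tool_pos: [0.4417, 0.3288, 0.0623]
tool_rot: [-2.731, 1.568, -2.655]
contact_force: [0.2, 0.2, -0.2]
opening: 0.0643
pos [0.4417 0.3288 0.0623] x-axis [-0.002 -0.001 -1.   ] zhead 4.38 -> tx,ty,tz [ -3.926 -16.82   -0.386] roll(units, either +-18) 0.438 F [ 0.17  0.16 -0.16] t 7.15
```

```bash
python3 -m crank '[{"fingers":0.6,"tx":-0.8,"ty":0,"tz":0,"roll":0},{"fingers":1,"tx":-2.0,"ty":0,"tz":0,"roll":0},{"fingers":1,"tx":-3.3,"ty":-0.4,"tz":0,"roll":0},{"fingers":1,"tx":-4.3,"ty":-1.4,"tz":0,"roll":0},{"fingers":1,"tx":-4.7,"ty":-2.8,"tz":0,"roll":0},{"fingers":1,"tx":-4.7,"ty":-4.2,"tz":0,"roll":0},{"fingers":1,"tx":-4.7,"ty":-5.6,"tz":0,"roll":0},{"fingers":1,"tx":-4.7,"ty":-7.0,"tz":0,"roll":0}]' && python3 -m crank '[{"fingers":1,"tx":0,"ty":-1.4,"tz":0,"roll":0},{"fingers":1,"tx":0,"ty":-2.8,"tz":0,"roll":0},{"fingers":1,"tx":0,"ty":-4.2,"tz":0,"roll":0},{"fingers":1,"tx":0,"ty":-5.6,"tz":0,"roll":0.1},{"fingers":1,"tx":0,"ty":-7.0,"tz":0,"roll":0.2},{"fingers":1,"tx":0,"ty":-8.3,"tz":0,"roll":0.3},{"fingers":1,"tx":0,"ty":-9.2,"tz":0,"roll":0.4},{"fingers":1,"tx":0,"ty":-9.5,"tz":0,"roll":0.44}]'
python3 - <<'E'
from h import *
s=observe(); im,d=read_camera("wrist"); save("w2.png",im,1.4); T=campose("wrist",s); np.savez("w2",im=im,d=d,T=T)
P=pts("wrist",d,T); X,Y,Z=P[...,0],P[...,1],P[...,2]
ok=(d>.1)&(d<1)&(abs(X-.47)<.12)&(abs(Y+.34)<.08)
m=ok&(Z>.055)&(Z<.09); Q=P[m]; print("barrel",m.sum(),rect(Q),np.percentile(Q[:,2],98))
for a in np.arange(.40,.58,.02):
    q=Q[abs(Q[:,0]-a)<.003]
    if len(q)>20: print(a.round(2),"y mid",(q[:,1].min()+q[:,1].max())/2,q[:,1].max()-q[:,1].min(),"ztop",q[:,2].max())
plan(.478,-.343,.22,0); print(s["qpos"].round(2))
E
```

```text
time: 8.15
tool_pos: [0.4636, 0.0483, 0.2519]
tool_rot: [-0.087, 1.569, -0.01]
contact_force: [0.5, -0.7, -0.8]
opening: 0.0921
time: 9.15
tool_pos: [0.4923, -0.3307, 0.2511]
tool_rot: [-0.694, 1.57, -0.697]
contact_force: [-0.4, 0.1, 0.7]
opening: 0.0919
barrel 5296 c 471.6 -343.3  size 110.8 50.5  ang 1.3 0.07531309658376663
0.42 y mid -0.34467324979015673 0.04995740771247337 ztop 0.07623686995907447
0.44 y mid -0.3444346499435321 0.049720076159811055 ztop 0.07605908938269729
0.46 y mid -0.3430624332259938 0.04930416202597354 ztop 0.07584819261553483
0.48 y mid -0.34278769036759454 0.049071563422985354 ztop 0.07605167555357245
0.5 y mid -0.3424596938293686 0.048626091611323474 ztop 0.07561304358710674
0.52 y mid -0.3422974467771529 0.048423967010365 ztop 0.07583187886655568
pos [ 0.4924 -0.3309  0.251 ] x-axis [ 0.    -0.001 -1.   ] zhead -0.16 -> tx,ty,tz [ 0.775 -0.304 -0.361] roll(units, either +-18) -0.016 F [-0.12 -1.31 -0.39] t 9.2
[-0.72  0.47  1.33  0.    1.34 -2.29]
```

View pics/w2.png

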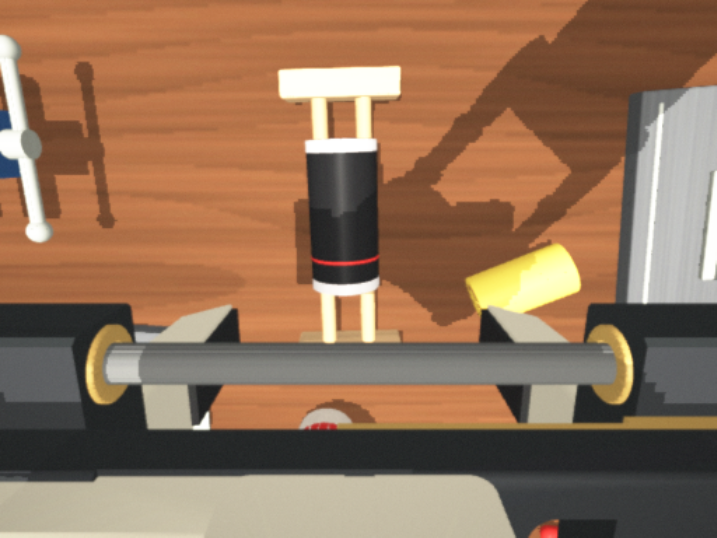

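The barrel lies on the dowels at (343,215) in the wrist view, with the yellow cylinder well clear at (525,275). Its axis measures (0.4716,-0.3433) with yaw 1.2°.

```bash
python3 -m crank '[{"fingers":1,"tx":0.4,"ty":-0.2,"tz":-0.3,"roll":-0.1},{"fingers":1,"tx":1.2,"ty":-0.31,"tz":-0.52,"roll":-0.14},{"fingers":1,"tx":2.3,"ty":-0.31,"tz":-0.52,"roll":-0.14},{"fingers":1,"tx":3.3,"ty":-0.31,"tz":-0.52,"roll":-0.14},{"fingers":1,"tx":4.1,"ty":-0.31,"tz":-0.52,"roll":-0.14},{"fingers":1,"tx":4.6,"ty":-0.31,"tz":-0.52,"roll":-0.14},{"fingers":1,"tx":4.72,"ty":-0.31,"tz":-0.52,"roll":-0.14},{"fingers":1,"tx":4.72,"ty":-0.31,"tz":-0.52,"roll":-0.14}]' && python3 -m crank '[{"fingers":0.6,"tx":0,"ty":0,"tz":0,"roll":0},{"fingers":0.2,"tx":0,"ty":0,"tz":0,"roll":0},{"fingers":-0.3,"tx":0,"ty":0,"tz":0,"roll":0},{"fingers":-0.3,"tx":0,"ty":0,"tz":0,"roll":0},{"fingers":-0.3,"tx":0,"ty":0,"tz":0,"roll":0},{"fingers":-0.3,"tx":0,"ty":0,"tz":0,"roll":0},{"fingers":-0.3,"tx":0,"ty":0,"tz":0,"roll":0},{"fingers":-0.3,"tx":0,"ty":0,"tz":0,"roll":0}]' 35; python3 -c "
from h import *
plan(.4716,-.3433,.062,1.2)"
```

```text
time: 10.2
tool_pos: [0.4724, -0.3407, 0.0625]
tool_rot: [-0.469, 1.57, -0.444]
contact_force: [0.0, 0.1, -0.5]
opening: 0.0921
time: 11.2
tool_pos: [0.4722, -0.3423, 0.0621]
tool_rot: [-1.065, 1.569, -1.041]
contact_force: [-1.0, -5.5, 1.5]
opening: 0.0512
pos [ 0.4722 -0.3423  0.0621] x-axis [ 0.001 -0.002 -1.   ] zhead 1.37 -> tx,ty,tz [ 0.003 -0.024 -0.016] roll(units, either +-18) 0.017 F [-0.96 -5.54  1.49] t 11.2
```

```bash
python3 -m crank '[{"fingers":-0.3,"tx":-0.4,"ty":0,"tz":0,"roll":0},{"fingers":-0.3,"tx":-1.2,"ty":0,"tz":0,"roll":0},{"fingers":-0.3,"tx":-2.1,"ty":0.2,"tz":0,"roll":0},{"fingers":-0.3,"tx":-2.8,"ty":0.8,"tz":0.1,"roll":0},{"fingers":-0.3,"tx":-3.0,"ty":1.8,"tz":0.2,"roll":0},{"fingers":-0.3,"tx":-3.0,"ty":3.0,"tz":0.3,"roll":-0.1},{"fingers":-0.3,"tx":-3.0,"ty":4.2,"tz":0.4,"roll":-0.2},{"fingers":-0.3,"tx":-3.0,"ty":5.4,"tz":0.45,"roll":-0.3}]' && python3 -m crank '[{"fingers":-0.3,"tx":0,"ty":1.2,"tz":0.05,"roll":0},{"fingers":-0.3,"tx":0,"ty":2.2,"tz":0.1,"roll":0},{"fingers":-0.3,"tx":0,"ty":2.8,"tz":0.1,"roll":0},{"fingers":-0.3,"tx":0,"ty":2.95,"tz":0.1,"roll":0},{"fingers":-0.3,"tx":0,"ty":2.95,"tz":0.1,"roll":0},{"fingers":-0.3,"tx":0,"ty":2.95,"tz":0.1,"roll":0},{"fingers":-0.3,"tx":0,"ty":2.95,"tz":0.1,"roll":0},{"fingers":-0.3,"tx":0,"ty":2.95,"tz":0.1,"roll":0}]'
python3 - <<'E'
from h import *
plan(.482,-.0045,.11,4.4)
s=observe(); im,d=read_camera("wrist"); save("w3.png",im,1.4); T=campose("wrist",s); np.savez("w3",im=im,d=d,T=T)
P=pts("wrist",d,T); X,Y,Z=P[...,0],P[...,1],P[...,2]; S=cv2.cvtColor(im,cv2.COLOR_RGB2HSV)[...,1]
ok=(d>.1)&(d<1)&(abs(X-.48)<.12)&(abs(Y)<.08)
m=ok&(Z>.06)&(Z<.078)&(S<80); print("block",m.sum(),rect(P[m]))
E
```

```text
time: 12.2
tool_pos: [0.4841, -0.1226, 0.1821]
tool_rot: [1.983, 1.569, 2.06]
contact_force: [0.7, 0.7, -1.5]
opening: 0.0512
time: 13.2
tool_pos: [0.4797, -0.0074, 0.1817]
tool_rot: [2.208, 1.571, 2.284]
contact_force: [-0.1, -0.7, -2.5]
opening: 0.0509
pos [ 0.4797 -0.0074  0.1817] x-axis [-0.  0. -1.] zhead 4.33 -> tx,ty,tz [1.792 0.068 0.063] roll(units, either +-18) -0.007 F [-0.07 -0.75 -2.53] t 13.2
block 0 c 0.0 0.0  size 0.0 0.0  ang 0.0
```

View pics/w3.png

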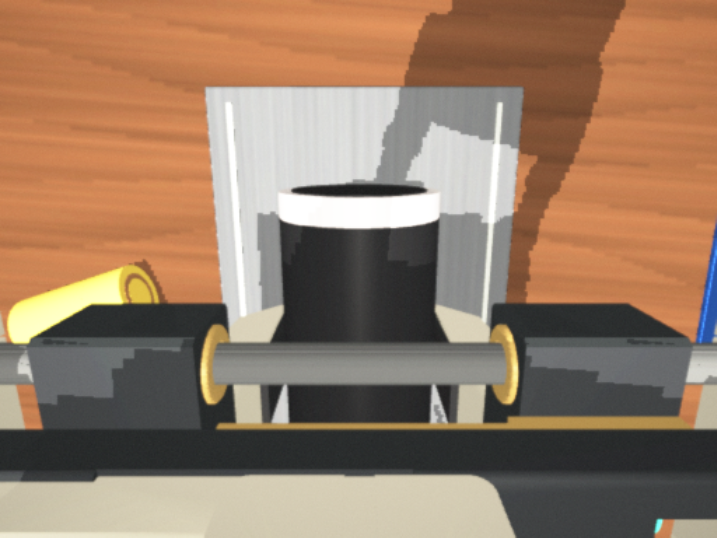

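The wrist view shows the barrel held straight between the jaws (280-440,190-420) with the block beneath. Now I'll lower it.

```bash
python3 -m crank '[{"fingers":-0.3,"tx":0.3,"ty":0.08,"tz":0.06,"roll":0},{"fingers":-0.3,"tx":0.8,"ty":0.08,"tz":0.06,"roll":0},{"fingers":-0.3,"tx":1.3,"ty":0.08,"tz":0.06,"roll":0},{"fingers":-0.3,"tx":1.6,"ty":0.08,"tz":0.06,"roll":0},{"fingers":-0.3,"tx":1.8,"ty":0.08,"tz":0.06,"roll":0},{"fingers":-0.3,"tx":1.9,"ty":0.08,"tz":0.06,"roll":0},{"fingers":-0.3,"tx":1.9,"ty":0.08,"tz":0.06,"roll":0},{"fingers":-0.3,"tx":1.9,"ty":0.08,"tz":0.06,"roll":0}]'
python3 - <<'E'
from h import *
plan(.482,-.004,.098,4.4)
s=observe(); im,d=read_camera("wrist"); T=campose("wrist",s)
P=pts("wrist",d,T); X,Y,Z=P[...,0],P[...,1],P[...,2]
for x in (.435,.445,.455,.465,.475,.485,.495,.505,.515,.525):
    m=(abs(X-x)<.003)&(abs(Y+.005)<.02)&(Z<.14)&(d>.05)
    if m.sum()>10: q=P[m]; print(x, "top", np.percentile(q[:,2],97).round(4))
print(np.mean([observe()["contact_force"] for _ in range(3)],0), s["torque"])
E
```

```text
time: 14.25
tool_pos: [0.4822, -0.0036, 0.1062]
tool_rot: [-0.155, 1.57, -0.078]
contact_force: [0.5, 0.6, -2.3]
opening: 0.0513
pos [ 0.4822 -0.0036  0.1062] x-axis [ 0.001 -0.    -1.   ] zhead 4.38 -> tx,ty,tz [ 0.204 -0.01  -0.006] roll(units, either +-18) -0.002 F [ 0.51  0.58 -2.33] t 14.25
0.435 top 0.1193
0.445 top 0.1193
0.455 top 0.1193
0.465 top 0.1193
0.475 top 0.1134
0.485 top 0.1194
0.495 top 0.1192
0.505 top 0.1103
[ 0.4227626  -0.12121609 -1.90484089] [ 0.0253601   0.04681124 -0.09094464]
```

```bash
python3 -m crank '[{"fingers":-0.3,"tx":0.04,"ty":0,"tz":0,"roll":0},{"fingers":-0.3,"tx":0.08,"ty":0,"tz":0,"roll":0},{"fingers":-0.3,"tx":0.11,"ty":0,"tz":0,"roll":0},{"fingers":-0.3,"tx":0.13,"ty":0,"tz":0,"roll":0},{"fingers":-0.3,"tx":0.15,"ty":0,"tz":0,"roll":0},{"fingers":-0.3,"tx":0.16,"ty":0,"tz":0,"roll":0},{"fingers":-0.3,"tx":0.16,"ty":0,"tz":0,"roll":0},{"fingers":-0.3,"tx":0.16,"ty":0,"tz":0,"roll":0}]' && python3 -c "
from h import *
plan(.482,-.004,.098,4.4)"
```

```text
time: 15.3
tool_pos: [0.4819, -0.0035, 0.0993]
tool_rot: [0.448, 1.571, 0.524]
contact_force: [-0.6, -1.3, -2.3]
opening: 0.0513
pos [ 0.4819 -0.0035  0.0993] x-axis [ 0.  0. -1.] zhead 4.38 -> tx,ty,tz [ 0.033 -0.012  0.002] roll(units, either +-18) -0.002 F [-0.56 -1.33 -2.26] t 15.3
```

```bash
python3 -m crank '[{"fingers":-0.3,"tx":0.01,"ty":0,"tz":0,"roll":0},{"fingers":-0.3,"tx":0.02,"ty":0,"tz":0,"roll":0},{"fingers":-0.3,"tx":0.03,"ty":0,"tz":0,"roll":0},{"fingers":-0.3,"tx":0.03,"ty":0,"tz":0,"roll":0},{"fingers":-0.3,"tx":0.03,"ty":0,"tz":0,"roll":0},{"fingers":-0.3,"tx":0.03,"ty":0,"tz":0,"roll":0},{"fingers":-0.3,"tx":0.03,"ty":0,"tz":0,"roll":0},{"fingers":-0.3,"tx":0.03,"ty":0,"tz":0,"roll":0}]' && python3 -c "
from h import *
plan(.482,-.004,.098,4.4)"
```

```text
time: 16.3
tool_pos: [0.4819, -0.0036, 0.0981]
tool_rot: [0.133, 1.571, 0.21]
contact_force: [-0.0, -0.6, -1.0]
opening: 0.0515
pos [ 0.4819 -0.0036  0.0981] x-axis [ 0.  0. -1.] zhead 4.38 -> tx,ty,tz [ 0.004 -0.011  0.002] roll(units, either +-18) -0.002 F [-0.01 -0.59 -0.97] t 16.3
```

Contact is just beginning, so I'll go down in finer steps.

```bash
python3 -m crank '[{"fingers":-0.3,"tx":0.01,"ty":0,"tz":0,"roll":0},{"fingers":-0.3,"tx":0.02,"ty":0,"tz":0,"roll":0},{"fingers":-0.3,"tx":0.02,"ty":0,"tz":0,"roll":0},{"fingers":-0.3,"tx":0.02,"ty":0,"tz":0,"roll":0},{"fingers":-0.3,"tx":0.02,"ty":0,"tz":0,"roll":0},{"fingers":-0.3,"tx":0.02,"ty":0,"tz":0,"roll":0},{"fingers":-0.3,"tx":0.02,"ty":0,"tz":0,"roll":0},{"fingers":-0.3,"tx":0.02,"ty":0,"tz":0,"roll":0}]' && python3 -c "
from h import *
plan(.482,-.004,.098,4.4)"
```

```text
time: 17.3
tool_pos: [0.4821, -0.0038, 0.0977]
tool_rot: [-0.548, 1.57, -0.472]
contact_force: [-1.4, -3.9, 6.1]
opening: 0.0514
pos [ 0.4821 -0.0038  0.0977] x-axis [ 0.001 -0.    -1.   ] zhead 4.39 -> tx,ty,tz [-0.007 -0.004 -0.003] roll(units, either +-18) -0.001 F [-1.45 -3.93  6.06] t 17.3
```

```bash
python3 -m crank '[{"fingers":-0.3,"tx":0,"ty":-0.005,"tz":0,"roll":0},{"fingers":-0.3,"tx":0.005,"ty":-0.01,"tz":0,"roll":0},{"fingers":-0.3,"tx":0.005,"ty":-0.01,"tz":0,"roll":0},{"fingers":-0.3,"tx":0.005,"ty":-0.01,"tz":0,"roll":0},{"fingers":-0.3,"tx":0.005,"ty":-0.01,"tz":0,"roll":0},{"fingers":-0.3,"tx":0.005,"ty":-0.01,"tz":0,"roll":0},{"fingers":-0.3,"tx":0.005,"ty":-0.01,"tz":0,"roll":0},{"fingers":-0.3,"tx":0.005,"ty":-0.01,"tz":0,"roll":0}]' && python3 -c "
from h import *
plan(.482,-.004,.098,4.4);print(observe()['torque'])"
```

```text
time: 18.3
tool_pos: [0.4822, -0.004, 0.0976]
tool_rot: [-0.175, 1.57, -0.099]
contact_force: [-1.7, -2.2, 6.5]
opening: 0.0512
pos [ 0.4822 -0.004   0.0976] x-axis [ 0.001 -0.    -1.   ] zhead 4.37 -> tx,ty,tz [-0.011  0.001 -0.005] roll(units, either +-18) -0.003 F [-1.71 -2.24  6.45] t 18.3
[-0.2789946   0.25872787 -0.06093338]
```

```bash
python3 -m crank '[{"fingers":-0.3,"tx":0.005,"ty":-0.005,"tz":0,"roll":0},{"fingers":-0.3,"tx":0.01,"ty":-0.01,"tz":0,"roll":0},{"fingers":-0.3,"tx":0.01,"ty":-0.01,"tz":0,"roll":0},{"fingers":-0.3,"tx":0.01,"ty":-0.01,"tz":0,"roll":0},{"fingers":-0.3,"tx":0.01,"ty":-0.01,"tz":0,"roll":0},{"fingers":-0.3,"tx":0.01,"ty":-0.01,"tz":0,"roll":0},{"fingers":-0.3,"tx":0.01,"ty":-0.01,"tz":0,"roll":0},{"fingers":-0.3,"tx":0.01,"ty":-0.01,"tz":0,"roll":0}]' && python3 -c "
from h import *
plan(.482,-.004,.098,4.4);print(observe()['torque'])"
```

```text
time: 19.3
tool_pos: [0.4822, -0.0041, 0.0975]
tool_rot: [0.257, 1.569, 0.334]
contact_force: [-2.4, -0.0, 10.0]
opening: 0.0515
pos [ 0.4822 -0.0041  0.0975] x-axis [ 0.001  0.    -1.   ] zhead 4.37 -> tx,ty,tz [-0.012  0.002 -0.006] roll(units, either +-18) -0.003 F [-2.41 -0.02  9.96] t 19.3
[ 0.04002685  0.38646682 -0.03269041]
```

```bash
python3 -m crank '[{"fingers":-0.3,"tx":0.003,"ty":0,"tz":-0.005,"roll":0},{"fingers":-0.3,"tx":0.003,"ty":0,"tz":-0.005,"roll":0},{"fingers":-0.3,"tx":0.003,"ty":0,"tz":-0.005,"roll":0},{"fingers":-0.3,"tx":0.003,"ty":0,"tz":-0.005,"roll":0},{"fingers":-0.3,"tx":0.003,"ty":0,"tz":-0.005,"roll":0},{"fingers":-0.3,"tx":0.003,"ty":0,"tz":-0.005,"roll":0},{"fingers":-0.3,"tx":0.003,"ty":0,"tz":-0.005,"roll":0},{"fingers":-0.3,"tx":0.003,"ty":0,"tz":-0.005,"roll":0}]'
python3 - <<'E'
from h import *
F=[]
for n in ("top","side","wrist","wrist","wrist","wrist"):
    s=observe(); im,d=read_camera(n); F.append(s["contact_force"])
    if n=="side": save("end.png",im,1.5); 
    if n=="wrist": P=pts(n,d,campose(n,s))
print(np.round(F,1),np.mean(F,0).round(2)); plan(.482,-.004,.098,4.4)
X,Y,Z=P[...,0],P[...,1],P[...,2]
for x in (.435,.445,.455,.465,.485,.495):
    m=(abs(X-x)<.003)&(abs(Y+.005)<.02)&(Z<.14); print(x,np.percentile(P[m][:,2],97).round(4),end="; ")
m=(abs(Y+.005)<.04)&(Z>.085)&(Z<.115)&(X<.5)&(X>.38); print("barrel near end x",np.percentile(P[m][:,0],1))
m=(abs(Y+.005)<.035)&(Z>.062)&(Z<.074)&(X<.5)&(X>.38); print("block near end x",m.sum(),np.percentile(P[m][:,0],[1,5]) if m.sum() else 0)
E
```

```text
time: 20.3
tool_pos: [0.4822, -0.0041, 0.0975]
tool_rot: [0.151, 1.569, 0.227]
contact_force: [-2.1, 0.1, 11.3]
opening: 0.0508
[[-2.1  0.1 11.3]
 [-2.3  0.1 12.1]
 [-1.2 -0.7 11.1]
 [-1.1  0.  11.4]
 [-2.1 -0.7 10.6]
 [-1.4 -0.2 11.1]] [-1.69 -0.22 11.27]
pos [ 0.4822 -0.0041  0.0975] x-axis [ 0.002  0.    -1.   ] zhead 4.37 -> tx,ty,tz [-0.012  0.002 -0.006] roll(units, either +-18) -0.003 F [-2.32 -0.2  12.32] t 20.6
0.435 0.1108; 0.445 0.1108; 0.455 0.1107; 0.465 0.1107; 0.485 0.1107; 0.495 0.1106; barrel near end x 0.4259799397763753
block near end x 842 [0.42560227 0.42641237]
```

View pics/end.png

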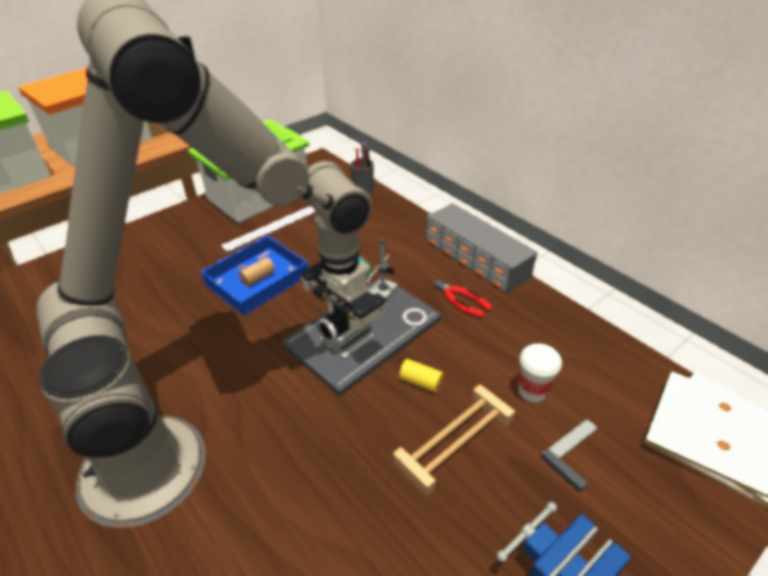

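The offcut lies in the tray at (257,272) and the rack is empty. The barrel is held in the vee at (335,320), and the other things are undisturbed. The barrel is level, with its top at 0.1108 m (fully seated is 0.1108).

```bash
python3 -c "
from cell import *
print(hand_in())"
```

```text
the job is handed in; nothing more can be done
None
```

The job is done and handed in at about 20.6 s. The beech offcut is in the blue tray, and the barrel is still held pressed in the V-block vee, about midway along.

Last checks before handing in:
- **Press:** the wrist force averaged 11.3 N vertically, with single readings of 10.6–12.3 N. With the barrel's weight of about 2 N, the faces carry about 13 N.
- **Both faces:** the sideways force averaged −0.2 N, so the barrel bears on both. I got there by moving about 0.8 mm in −y after first contact showed −3.9 N.
- **Seat height:** the barrel is level, with its top at 110.8 mm, which is the fully seated height.
- **Position along the block:** barrel and block centres agree to about 1 mm, going by the first wrist measurement of the block. The last attempt to measure the block's near end picked up the barrel instead, so it confirmed nothing. The first top-view estimate put the block's centre about 4 mm nearer the robot than the other views; I used the wrist and side values.
- **Along the vee:** a friction force of about −1.7 N remains.
- **Other things:** the last side picture shows the offcut in the tray, the rack empty, and the other things it shows where they were. The arm may hide the teal cylinder and the glue bottle in that view.

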